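# Shoot the bolt of the book clamp home

### The arm

A 6-joint arm with a two-finger parallel gripper is mounted at the origin on the work surface. World frame = base frame: x ahead of the robot, y to its left, z up, the work surface at z = 0. Lengths are in m, angles in degrees, forces in N, time in s.
With the tool pointing down it reaches from about 0.35 to 0.875 m from the base axis. Payload 4.2 kg.
Tool frame: the origin (TCP) lies on the centre line of the jaws, within the pads' length; the fingertips stand 25 mm ahead of it and the grasp point (between the pads) lies 6 mm ahead of it; z points along the fingers, y is the line along which they close (so a half turn about z gives the same grasp; the last joint's range is limited). The gripper opens to 87 mm and grips with 3 to 60 N. Pads are 19 mm wide; open, the fingers measure 117 mm over their backs; the gripper's body (75 mm by 190 mm) begins 51 mm behind the grasp point.
Start: joints at [-57.09, 22.042, 0.453, 0, -68.411, -14.817], TCP at [0.194, -0.594, 0.248] pointing down, gripper open.
Joint ranges: [-179.83, 179.83], [-69.29, 118.12], [-61.27, 80.66], [-181.25, 117.63], [-171.15, -9.14], [-177.46, 177.46]. Speed limits (degrees/s): [159.86, 159.86, 180, 180, 180, 180].

### API

Orientations are given as a 3x3 rotation matrix whose columns are the frame's x, y, z axes.
In Python, from station import r gives the robot as it stands.
- The arm moves only by the tool move_arm, never from a script. Its argument "series" is a list of rows, each an object with "grip": the opening, from 0 (shut) to 1 (fully open); "xyz": the shift along the tool's x, y, z in mm, a list of three; "angular": the turn, a rotation vector about the tool's x, y, z in rad, a list of three. A call has 1 to 10 rows; each row is the pose to reach, as a shift and turn from the pose commanded when the call began, along the tool's axes at that moment; what a row does not reach only later rows make up. A row lasts 1/10 s, in which the tool goes at most 50 mm and 8.59 degrees, less where a joint would pass 70% of its speed; a pose out of reach is approached as far as the arm can. A call with a gripper value outside its range is refused whole. The fingers move at their own pace and stop on an object; the grip force is fixed at half the most. Time passes only in rows, so rows that repeat a pose let the fingers close. It gives the time, the measured TCP pose, the force, the opening and the grip force at its end, in the units of the state.
- r.sense(): the state, without advancing time (a new reading comes with each control period).
- r.capture(name): name is "side" or "top"; returns a dict with "img" (420x560x3 uint8, red, green, blue), "camera_matrix" (3x3 intrinsics, pixels), "rvec" (rotation vector, rad) and "tvec" (3), from world to camera coordinates, as OpenCV has them. Camera axes: x right, y down, z forward; pixel columns grow to the right and rows downward; lengths in m; the calibration is good to about 2 mm. A picture is of the moment at which its call begins. There is no depth.
- r.finish_job(): hands the job in; it is judged then, once.
The state is a dict: "time_s": time; "joints": joint angles; "joint_velocities": joint speeds; "effort": joint torques, N m; "tcp_pos": TCP position; "ee_rot": TCP orientation; "wrist_force": force on the tool from outside, world axes, zero at the start; "moment": the same for the moment, N m; "gripper_width": opening from 0.0 (shut) to 1.0 (fully open); "gripper_force": force on a finger pad.
Only numpy, scipy, OpenCV 4.12 (cv2) and the standard library are available. Lean on these libraries where they do the work, as an engineer would, in place of code of your own. Each camera call takes 0.05 s, during which the arm holds its last target. There are 200 camera calls.

### The job

Lock the book clamp: with the wooden push stick, slide the loose square steel bolt along its track, over the clamping bar and into its keeper, fully home until it meets the stop hidden inside. Feel for the stop and do not ram it (well under 45 N), do not touch the bolt with the fingers, and leave the other things on the bench where they are. Then draw the stick out and lay it flat on its rest or on the bench, clear of the clamp.

Things in the scene. Friction and masses are not known exactly. Their poses are not given: they have to be found in the camera images.
- press: Book clamp, fixed: wooden base, a book under a board and a dark flat steel bar, a steel bolt track and, in line with it, the keeper (closed dark box). Origin at bench level under the track's inner end; x = the way the bolt slides (roughly to the robot's left, differs), book on the -y side. Along x: track -130 to 0 mm, gap 50 mm with the bar 3 mm under the bolt, keeper to 150 mm. 96 mm tall.
- track_mouth (a point): Centre of the track's open mouth, 77 mm above the bench, where the stick enters; x points into the track, on its centre line. The track is 23 mm wide between walls (47 mm over them), open 24 mm high: floor 65 mm above the bench, three 20 mm straps across the top (undersides 89, tops 93 mm above the bench) 10, 68 and 120 mm in. Only a 6 mm flat thing may lie within 0.25 m behind it.
- keeper_mouth (a point): Centre of the keeper's opening, 26 mm wide with a flared lead-in, 77 mm above the bench, 190 mm along x from track_mouth. Axes as the clamp's.
- bolt_tail (a point): Centre of the bolt's flat rear face, to be pushed. The bolt is a loose square steel bar, 130 mm long, 20 x 20 mm with a 12 mm nose, 0.27 to 0.53 kg; it slides with 1 to 5 N friction and stays where left. x points to its nose. The tail starts 10 to 24 mm inside the track's mouth and ends 74 to 93 mm inside, as the hidden stop decides.
- bolt_nose (a point): Centre of the front end face of the bolt's nose, 130 mm ahead of its tail; x as the bolt's. When home it stands about 14 to 33 mm beyond the keeper_mouth point.
- bolt: The same bolt; origin at the middle of its length, on its underside.
- stop: The rigid steel stop shut up in the keeper box, out of sight: an eccentric disc whose setting differs each time. This origin is the fixed point about which it was set and is not where the bolt meets it; the bolt meets it somewhere in an 18 mm span, to be found by touch.
- stick_mid (a point): Centre of the wooden push stick: light straight bar 200 mm long (x), 14 wide (y), 16 tall (z), 60 g, ends alike, level on its rest at the start, this point 36 mm above the bench. It must reach up to 93 mm into the track with the fingers outside, so hold it level about 35 mm behind its middle.
- stick: The same stick; origin at the middle of its length, on its underside.
- rest: Dark wooden rest, fixed to the bench, 200 x 50 mm: 8 mm thick foot and two 12 mm wide uprights at x = +80 and -80 mm, each with an open notch 19 mm wide in y whose floor is 28 mm and whose prongs' tops are 41 mm above the bench. Origin on the bench under its middle; x along the stick it carries.
- paste_jar: Bystander: squat paste jar, 68 mm across, 85 mm tall; origin under its centre.
- glue_tin: Bystander: tin, 72 mm across, 100 mm tall; origin under its centre.
- brush_mug: Bystander: white mug, 72 mm across, 90 mm tall, brushes standing in it to 170 mm; origin under its centre.
- hammer: Bystander: hammer lying flat on the right, about 260 mm long along its x; origin under it.
- weight: Bystander: dark steel pressing weight, 100 x 55 x 50 mm; origin under its centre.
- bone_folder: Bystander: flat white bone folder, 160 x 24 x 6 mm, lying behind the track's mouth; origin under its centre.
There are look-alikes about, which are no part of the job. Of the things like the stick, leave any that is orange; of the rest the larger one is meant.

How it is judged:
By the outcome, as a careful person would: the job done as asked, in the order asked, and still so for the second after the job is handed in, with the robot touching nothing.
It also fails if it takes over 58 s, if anything falls off the work surface, if the arm or the gripper's body presses on something with over 40 N, if the wrist force passes 120 N, or if a joint passes its speed limit or range.

## Working session

There is one attempt and no reset: what is moved stays moved. The work goes in short steps, Python scripts to look and compute and a tool call to move; the robot and the scene stay as the last step left them, time stands still between calls to the robot, and variables do not carry over. Pictures are saved under pics/ and viewed, at most 10 in all, crops included, and the job is handed in when it is done.

Besides the shell and the picture viewer there is one more tool, called as name([rows], argument=value, ...), one row to a line, values as JSON. move_arm: Moves the arm, as the interface text tells. Its arguments: {"type":"object","properties":{"series":{"type":"array"}},"required":["series"]}

```bash
mkdir -p pics; cat > h.py <<'E'
import numpy as np, cv2
from station import r
def cap(n,f=None):
    c=r.capture(n)
    if f: cv2.imwrite('pics/'+f,cv2.cvtColor(c['img'],cv2.COLOR_RGB2BGR))
    return c
def ray(c,px):
    R=cv2.Rodrigues(np.array(c['rvec'],float))[0];t=np.array(c['tvec'],float).ravel()
    d=R.T@np.linalg.inv(np.array(c['camera_matrix']))@np.array([px[0],px[1],1.]);return -R.T@t,d
def at(c,px,z):
    o,d=ray(c,px);return o+d*(z-o[2])/d[2]
def proj(c,p):
    return cv2.projectPoints(np.array(p,float).reshape(-1,3),np.array(c['rvec'],float),np.array(c['tvec'],float),np.array(c['camera_matrix'],float),None)[0].reshape(-1,2)
E
python3 - <<'E'
from h import *
for n in('top','side'):
    c=cap(n,n+'1.png');print(n,c['camera_matrix'],ray(c,(280,210)))
print(r.sense())
E
```

```text
top [[393.13580224   0.         282.16677147]
 [  0.         393.13580224 212.02020938]
 [  0.           0.           1.        ]] (array([0.38041872, 0.09506991, 1.30707202]), array([ 0.06158063,  0.00161382, -0.99812925]))
side [[394.64385521   0.         283.11027843]
 [  0.         394.64385521 203.40446774]
 [  0.           0.           1.        ]] (array([0.01435223, 0.86179917, 0.73194011]), array([ 0.41700664, -0.68055497, -0.60273694]))
{'time_s': 0.1, 'joints': array([-5.70876254e+01,  2.20869874e+01,  3.89656638e-01, -2.59816136e-02,
       -6.84120867e+01, -1.48167197e+01]), 'joint_velocities': array([ 0.04178191, -0.13700784,  0.14881375,  0.1371253 , -0.01955991,
        0.04531331]), 'effort': array([-1.23853724e-04, -3.91691279e+01,  1.87936199e+01,  4.23183650e+00,
        1.34538417e-02, -8.27317172e-05]), 'tcp_pos': array([ 0.19400434, -0.59362291,  0.24657456]), 'ee_rot': array([[-9.50591196e-01, -3.10444700e-01, -6.83642309e-04],
       [-3.10445442e-01,  9.50589433e-01,  1.83227178e-03],
       [ 8.10440916e-05,  1.95397506e-03, -9.99998088e-01]]), 'wrist_force': array([-0.5507233 ,  0.04130514, -0.71237359]), 'moment': array([ 0.02847359, -0.01556903,  0.00557911]), 'gripper_force': 0.0, 'gripper_width': 0.997618304507891}
```

View pics/top1.png

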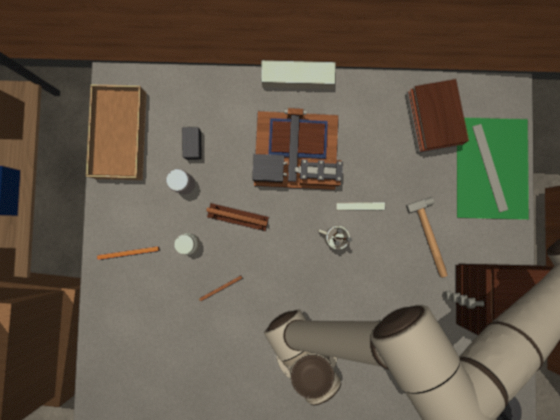

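View pics/side1.png

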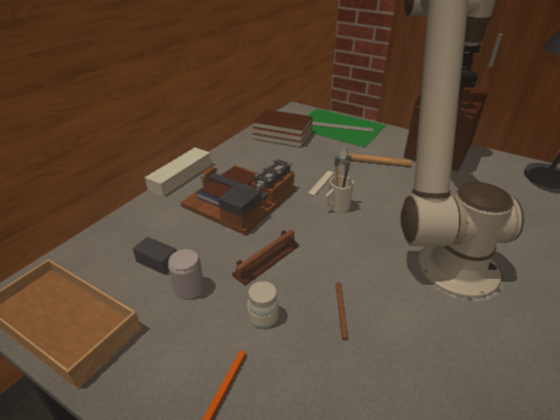

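The top view shows the stick candidates: a bar on the dark rest at (238,216), a thin brown stick at (220,288) and an orange stick at (128,253). I choose the one on the rest, since it's the larger of the two that aren't orange. The track mouth is at about (342,171), the keeper at (268,168) and the bone folder at (360,206). In the side view the rest is at (266,256) and the clamp at (240,195).

```bash
python3 - <<'E'
import cv2
i=cv2.imread('pics/top1.png')[135:240,195:355]
i=cv2.convertScaleAbs(i,alpha=1.7)
cv2.imwrite('pics/crop1.png',cv2.resize(i,None,fx=5,fy=5,interpolation=cv2.INTER_CUBIC))
i=cv2.imread('pics/side1.png')[150:285,180:320]
i=cv2.convertScaleAbs(i,alpha=1.7)
cv2.imwrite('pics/crop2.png',cv2.resize(i,None,fx=4.4,fy=4.4,interpolation=cv2.INTER_CUBIC))
E
```

```text
(no output)
```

View pics/crop1.png

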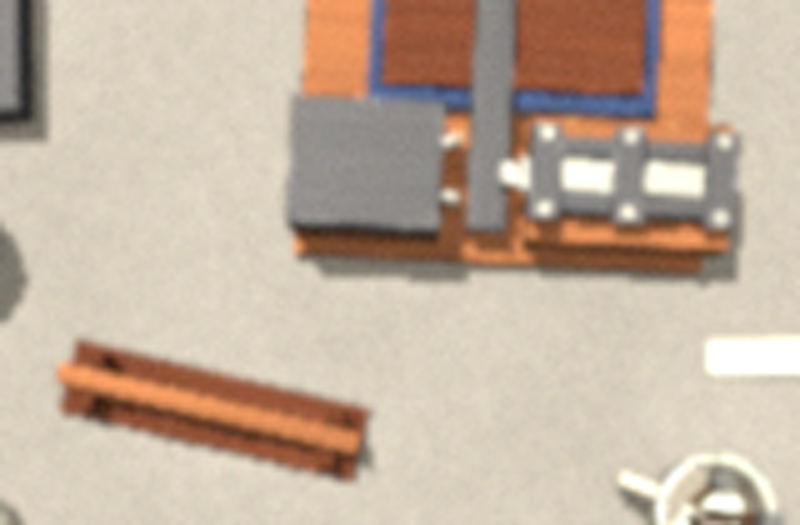

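View pics/crop2.png

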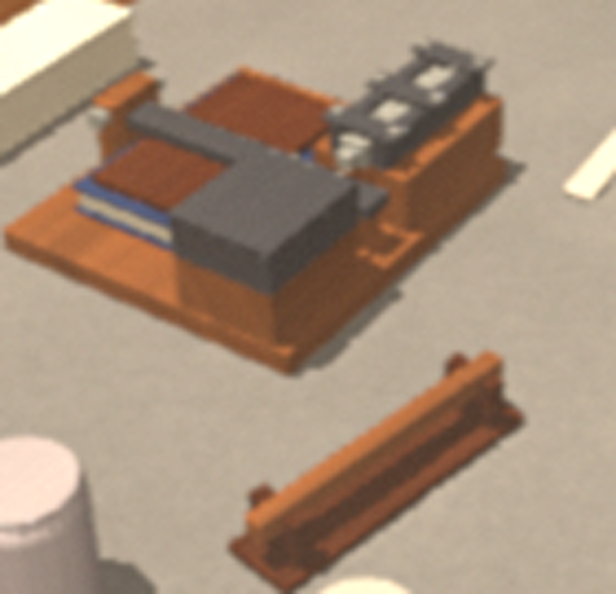

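The crops confirm the choice: a level wooden bar on the two-upright rest, with ends at about (207,210) and (267,223). The three straps with their light screws are at about (304,169), (321,170) and (339,171), and the bright bolt sits between them with its nose at (298,169).

```bash
python3 - <<'E'
from h import *
c=cap('top');im=c['img']
C=lambda p:(195+p[0]/5-.4,135+p[1]/5-.4)
# stick mask
sub=im[195:235,200:275].astype(int)
hsv=cv2.cvtColor(im,cv2.COLOR_RGB2HSV)
print(hsv[210:226:1,238])
m=((im[...,0].astype(int)>95)&(im[...,0].astype(int)-im[...,2]>50)).astype(np.uint8)
m[:, :200]=0;m[:,275:]=0;m[:200]=0;m[232:]=0
n,l,s,ce=cv2.connectedComponentsWithStats(m);k=1+np.argmax(s[1:,4]);print(s[k],ce[k])
ys,xs=np.where(l==k);rc=cv2.minAreaRect(np.c_[xs,ys].astype(np.float32));print(rc)
P=np.array([at(c,p,.044)[:2] for p in np.c_[xs,ys]]);mu=P.mean(0);u=np.linalg.svd(P-mu)[2][0] if 0 else np.linalg.eigh(np.cov((P-mu).T))[1][:,1]
t=(P-mu)@u;print('stick',mu,(mu+u*(t.max()+t.min())/2),u,np.degrees(np.arctan2(u[1],u[0])),np.ptp(t))
scr=[[(724,142),(720,218)],[(630,136),(628,213)],[(546,132),(545,208)]]
Q=[]
for a,b in scr:
    A=at(c,C(a),.095);B=at(c,C(b),.095);Q.append((A+B)[:2]/2);print(A,B,np.linalg.norm(A-B))
Q=np.array(Q);d=np.array([.010,.068,.120])
# fit line
ux,mx=np.polyfit(d,Q[:,0],1);uy,my=np.polyfit(d,Q[:,1],1)
print('mouth',mx,my,'dir',ux,uy,np.degrees(np.arctan2(uy,ux)),np.hypot(ux,uy))
for n,p in dict(nose=(502,172),boltmid1=(588,176),boltmid2=(675,180)).items():print(n,at(c,C(p),.085))
for n,p in dict(bl=(292,225),br=(438,228),tl=(292,98),tr=(444,102)).items():print('keeper',n,at(c,C(p),.096))
E
```

```text
[[  9 128  96]
 [ 10 160  89]
 [  9 155  89]
 [  9 154  91]
 [ 11 155 107]
 [ 12 153 130]
 [ 12 149 140]
 [ 12 152 134]
 [ 12 156 113]
 [ 12 158  79]
 [ 10 155  61]
 [  9 159  72]
 [  8 160  86]
 [  9 153  85]
 [  8  94  87]
 [ 16  40 108]]
[207 207  60  18 298] [236.82214765 215.91610738]
((236.59532165527344, 215.60287475585938), (61.10481643676758, 5.406473159790039), 13.495734214782715)
stick [0.43602372 0.23542264] [0.43623024 0.23639858] [0.2070345  0.97833364] 78.0513774468815 0.19659572445939844
[ 0.6060885  -0.08433313  0.095     ] [ 0.55841583 -0.08256554  0.095     ] 0.04770542638107224
[ 0.60843355 -0.0257379   0.095     ] [ 0.56016452 -0.02535353  0.095     ] 0.04827055163487037
[0.60967382 0.02659819 0.095     ] [0.56204758 0.02625731 0.095     ] 0.04762746278299585
mouth 0.5819690330657744 -0.09344799577255312 dir 0.032852498067748676 0.9988721699072246 88.11624423154876 0.9994122765127806
nose [0.58560612 0.05309743 0.085     ]
boltmid1 [ 0.58438458 -0.00085358  0.085     ]
boltmid2 [ 0.58317791 -0.05544459  0.085     ]
keeper bl [0.54751276 0.18289823 0.096     ]
keeper br [0.54781813 0.09239639 0.096     ]
keeper tl [0.626978   0.18508381 0.096     ]
keeper tr [0.62677229 0.09050229 0.096     ]
```

```bash
cat >> h.py <<'E'
def go(p,yaw):
    "shift/turn in tool axes (mm, rad) to TCP p with tool down, tool x at yaw deg (world)"
    s=r.sense();R=s['ee_rot']
    D=np.deg2rad(yaw);x=np.array([np.cos(D),np.sin(D),0]);T=np.c_[x,np.cross([0,0,-1],x),[0,0,-1]]
    print('xyz',np.round(R.T@(np.array(p)-s['tcp_pos'])*1000,1),'ang',np.round(cv2.Rodrigues(R.T@T)[0].ravel(),4))
def st():
    s=r.sense();R=s['ee_rot'];print(round(s['time_s'],2),'p',np.round(s['tcp_pos']*1000,1),'yaw',round(np.degrees(np.arctan2(R[1,0],R[0,0])),2),'z',np.round(R[:,2],4),'F',np.round(s['wrist_force'],1),'w',round(s['gripper_width']*87,1),'gf',round(s['gripper_force'],1),'q',np.round(s['joints'],0))
E
python3 - <<'E'
from h import *
st();go((.42,-.2,.30),258.05)
c=cap('top')
print(at(c,(339,239),.09),at(c,(336,245),.17),at(c,(186,244),.085),at(c,(360,206),0.006))
E
```

```text
0.15 p [ 194.  -593.7  246.7] yaw -161.91 z [-6.0e-04  1.5e-03 -1.0e+00] F [0.6 0.1 0. ] w 87.3 gf 0.0 q [-57.  22.   0.  -0. -68. -15.]
xyz [-337.   304.2  -52.8] ang [ 1.5000e-03  8.0000e-04 -1.0466e+00]
[ 0.3700291 -0.08741    0.09     ] [ 0.35323906 -0.06701615  0.17      ] [0.34353112 0.3854228  0.085     ] [ 0.48027588 -0.16813024  0.006     ]
```

move_arm([
  {"grip": 1, "xyz": [-337, 304, -53], "angular": [0, 0, -1.047]},
  {"grip": 1, "xyz": [-337, 304, -53], "angular": [0, 0, -1.047]},
  {"grip": 1, "xyz": [-337, 304, -53], "angular": [0, 0, -1.047]},
  {"grip": 1, "xyz": [-337, 304, -53], "angular": [0, 0, -1.047]},
  {"grip": 1, "xyz": [-337, 304, -53], "angular": [0, 0, -1.047]},
  {"grip": 1, "xyz": [-337, 304, -53], "angular": [0, 0, -1.047]},
  {"grip": 1, "xyz": [-337, 304, -53], "angular": [0, 0, -1.047]},
  {"grip": 1, "xyz": [-337, 304, -53], "angular": [0, 0, -1.047]},
  {"grip": 1, "xyz": [-337, 304, -53], "angular": [0, 0, -1.047]},
  {"grip": 1, "xyz": [-337, 304, -53], "angular": [0, 0, -1.047]},
])

```text
time_s: 1.2
tcp_pos: [0.4222, -0.197, 0.3014]
ee_rot: [[-0.2, -0.98, 0.003], [-0.98, 0.2, 0.0], [-0.001, -0.002, -1.0]]
wrist_force: [0.9, -0.1, 0.2]
gripper_width: 1.0
gripper_force: 0.0
```

```bash
python3 - <<'E'
from h import *
st();go((.429,.202,.16),258.05)
E
```

```text
1.2 p [ 422.2 -197.   301.4] yaw -101.57 z [ 2.5e-03  1.0e-04 -1.0e+00] F [ 0.9 -0.1  0.2] w 87.0 gf 0.0 q [ -5.   4. -16.  -0. -70.  -7.]
xyz [-392.1   73.7  141.5] ang [-0.0024  0.0006  0.0067]
```

move_arm([
  {"grip": 1, "xyz": [-392, 74, 100], "angular": [0, 0, 0.0]},
  {"grip": 1, "xyz": [-392, 74, 100], "angular": [0, 0, 0.0]},
  {"grip": 1, "xyz": [-392, 74, 100], "angular": [0, 0, 0.0]},
  {"grip": 1, "xyz": [-392, 74, 100], "angular": [0, 0, 0.0]},
  {"grip": 1, "xyz": [-392, 74, 100], "angular": [0, 0, 0.0]},
  {"grip": 1, "xyz": [-392, 74, 100], "angular": [0, 0, 0.0]},
  {"grip": 1, "xyz": [-392, 74, 141], "angular": [0, 0, 0.0]},
  {"grip": 1, "xyz": [-392, 74, 141], "angular": [0, 0, 0.0]},
  {"grip": 1, "xyz": [-392, 74, 141], "angular": [0, 0, 0.0]},
  {"grip": 1, "xyz": [-392, 74, 141], "angular": [0, 0, 0.0]},
])

```text
time_s: 2.2
tcp_pos: [0.4278, 0.1997, 0.1572]
ee_rot: [[-0.204, -0.979, -0.004], [-0.979, 0.204, -0.003], [0.004, 0.003, -1.0]]
wrist_force: [-0.2, -0.3, -0.5]
gripper_width: 0.999
gripper_force: 0.0
```

```bash
python3 - <<'E'
from h import *
c=cap('side','s2.png')
i=cv2.convertScaleAbs(cv2.imread('pics/s2.png')[130:310,160:400],alpha=1.6)
cv2.imwrite('pics/s2c.png',cv2.resize(i,None,fx=3.3,fy=3.3,interpolation=cv2.INTER_CUBIC))
st();go((.429,.202,.042),258.05)
E
```

```text
2.25 p [428.1 198.7 158.3] yaw -101.81 z [-0.0024 -0.0023 -1.    ] F [-0.4 -0.3 -0.1] w 87.0 gf 0.0 q [ 45.  13. -28.  -0. -50. -57.]
xyz [ -3.7  -0.4 116.3] ang [ 0.0018 -0.0028  0.0024]
```

View pics/s2c.png

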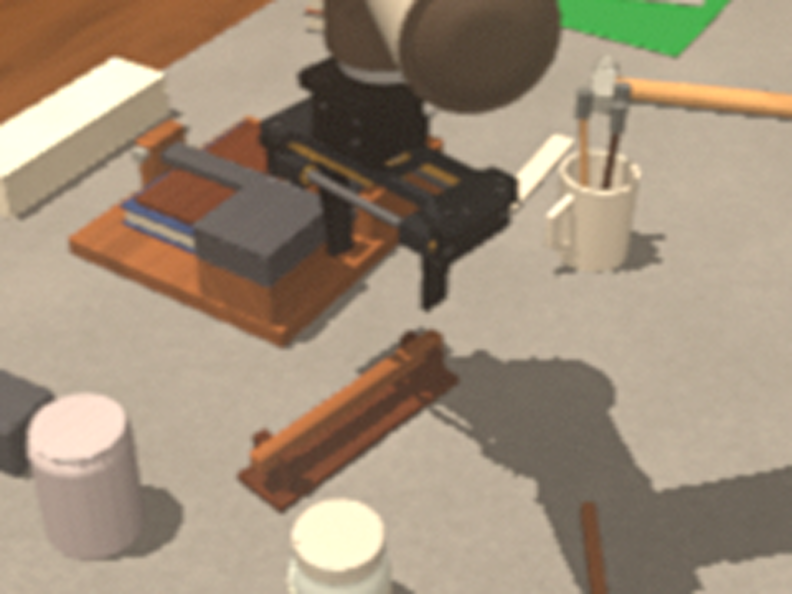

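The picture shows the open fingers at crop (340,230) and (430,290), straddling the near part of the stick; the clamp and mug are clear. I descend and grip.

move_arm([
  {"grip": 1, "xyz": [-4, 0, 40], "angular": [0, 0, 0]},
  {"grip": 1, "xyz": [-4, 0, 80], "angular": [0, 0, 0]},
  {"grip": 1, "xyz": [-4, 0, 105], "angular": [0, 0, 0]},
  {"grip": 1, "xyz": [-4, 0, 116], "angular": [0, 0, 0]},
  {"grip": 1, "xyz": [-4, 0, 116], "angular": [0, 0, 0]},
  {"grip": 0.3, "xyz": [-4, 0, 116], "angular": [0, 0, 0]},
  {"grip": 0, "xyz": [-4, 0, 116], "angular": [0, 0, 0]},
  {"grip": 0, "xyz": [-4, 0, 116], "angular": [0, 0, 0]},
  {"grip": 0, "xyz": [-4, 0, 116], "angular": [0, 0, 0]},
  {"grip": 0, "xyz": [-4, 0, 116], "angular": [0, 0, 0]},
])

```text
time_s: 3.25
tcp_pos: [0.4296, 0.2025, 0.0441]
ee_rot: [[-0.206, -0.978, 0.001], [-0.978, 0.206, 0.001], [-0.001, -0.001, -1.0]]
wrist_force: [0.7, -0.4, -0.8]
gripper_width: 0.63
gripper_force: 0.0
```

```bash
python3 - <<'E'
from h import *
st()
E
```

```text
3.25 p [429.6 202.5  44.1] yaw -101.91 z [ 7.e-04  7.e-04 -1.e+00] F [ 0.7 -0.4 -0.8] w 54.8 gf 0.0 q [ 45.  23. -35.  -0. -33. -57.]
```

move_arm([
  {"grip": 0, "xyz": [0, 0, 2], "angular": [0, 0, 0]},
  {"grip": 0, "xyz": [0, 0, 2], "angular": [0, 0, 0]},
  {"grip": 0, "xyz": [0, 0, 2], "angular": [0, 0, 0]},
  {"grip": 0, "xyz": [0, 0, 2], "angular": [0, 0, 0]},
  {"grip": 0, "xyz": [0, 0, 2], "angular": [0, 0, 0]},
  {"grip": 0, "xyz": [0, 0, 2], "angular": [0, 0, 0]},
  {"grip": 0, "xyz": [0, 0, 2], "angular": [0, 0, 0]},
  {"grip": 0, "xyz": [0, 0, 2], "angular": [0, 0, 0]},
  {"grip": 0, "xyz": [0, 0, 2], "angular": [0, 0, 0]},
])

```text
time_s: 4.15
tcp_pos: [0.4294, 0.2023, 0.0415]
ee_rot: [[-0.207, -0.978, -0.0], [-0.978, 0.207, -0.0], [0.0, 0.0, -1.0]]
wrist_force: [0.6, -0.1, -1.4]
gripper_width: 0.161
gripper_force: 30.0
```

```bash
python3 - <<'E'
from h import *
st();go((.46,-.10,.24),258.05)
E
```

```text
4.15 p [429.4 202.3  41.5] yaw -101.92 z [-0. -0. -1.] F [ 0.6 -0.1 -1.4] w 14.0 gf 30.0 q [ 45.  23. -35.  -0. -32. -57.]
xyz [ 289.5  -92.4 -198.5] ang [ 0.     -0.      0.0005]
```

move_arm([
  {"grip": 0, "xyz": [0, 0, -30], "angular": [0, 0, 0]},
  {"grip": 0, "xyz": [0, 0, -80], "angular": [0, 0, 0]},
  {"grip": 0, "xyz": [0, 0, -130], "angular": [0, 0, 0]},
  {"grip": 0, "xyz": [0, 0, -180], "angular": [0, 0, 0]},
  {"grip": 0, "xyz": [45, -15, -200], "angular": [0, 0, 0]},
  {"grip": 0, "xyz": [93, -30, -200], "angular": [0, 0, 0]},
  {"grip": 0, "xyz": [140, -45, -200], "angular": [0, 0, 0]},
  {"grip": 0, "xyz": [188, -60, -200], "angular": [0, 0, 0]},
  {"grip": 0, "xyz": [235, -75, -200], "angular": [0, 0, 0]},
  {"grip": 0, "xyz": [282, -90, -200], "angular": [0, 0, 0]},
])

```text
time_s: 5.15
tcp_pos: [0.4588, -0.0941, 0.2418]
ee_rot: [[-0.206, -0.979, 0.001], [-0.979, 0.206, 0.0], [-0.0, -0.001, -1.0]]
wrist_force: [1.8, 0.1, -0.9]
gripper_width: 0.157
gripper_force: 30.0
```

```bash
python3 - <<'E'
from h import *
st();
u=np.array([.0300,.99955]);m=np.array([.582,-.0935])
g=m-u*(.135+.025)
print(g,90-np.degrees(np.arcsin(.03)))
go((*g,.15),268.2)
E
```

```text
5.15 p [458.8 -94.1 241.8] yaw -101.9 z [ 6.e-04  2.e-04 -1.e+00] F [ 1.8  0.1 -0.9] w 13.6 gf 30.0 q [  8.   7. -21.  -0. -62. -20.]
[ 0.5772   -0.253428] 88.2808686791222
xyz [ 131.5 -148.7   91.8] ang [-0.0005  0.0003 -0.1762]
```

move_arm([
  {"grip": 0, "xyz": [132, -149, 0], "angular": [0, 0, -0.176]},
  {"grip": 0, "xyz": [132, -149, 0], "angular": [0, 0, -0.176]},
  {"grip": 0, "xyz": [132, -149, 0], "angular": [0, 0, -0.176]},
  {"grip": 0, "xyz": [132, -149, 0], "angular": [0, 0, -0.176]},
  {"grip": 0, "xyz": [132, -149, 40], "angular": [0, 0, -0.176]},
  {"grip": 0, "xyz": [132, -149, 92], "angular": [0, 0, -0.176]},
  {"grip": 0, "xyz": [132, -149, 92], "angular": [0, 0, -0.176]},
  {"grip": 0, "xyz": [132, -149, 92], "angular": [0, 0, -0.176]},
])

```text
time_s: 5.95
tcp_pos: [0.5775, -0.2523, 0.1492]
ee_rot: [[-0.031, -1.0, -0.003], [-1.0, 0.031, -0.001], [0.001, 0.003, -1.0]]
wrist_force: [0.1, -0.8, 0.5]
gripper_width: 0.159
gripper_force: 30.0
```

```bash
python3 - <<'E'
from h import *
st()
c=cap('top','t3.png');s=cap('side','s3.png')
a=cv2.convertScaleAbs(cv2.imread('pics/t3.png')[130:260,250:400],alpha=1.6)
b=cv2.convertScaleAbs(cv2.imread('pics/s3.png')[90:220,230:380],alpha=1.6)
cv2.imwrite('pics/ts3.png',cv2.resize(np.vstack([a,b]) if 0 else np.hstack([a,b]),None,fx=2.65,fy=2.65,interpolation=cv2.INTER_CUBIC))
go((.5772,-.2534,.083),268.28)
E
```

```text
5.95 p [ 577.5 -252.3  149.2] yaw -91.79 z [-2.7e-03 -6.0e-04 -1.0e+00] F [ 0.1 -0.8  0.5] w 13.8 gf 30.0 q [ -9.  27.  -6.   0. -57.   7.]
xyz [ 0.9  2.6 69.6] ang [-0.0048 -0.0019 -0.0006]
```

View pics/ts3.png

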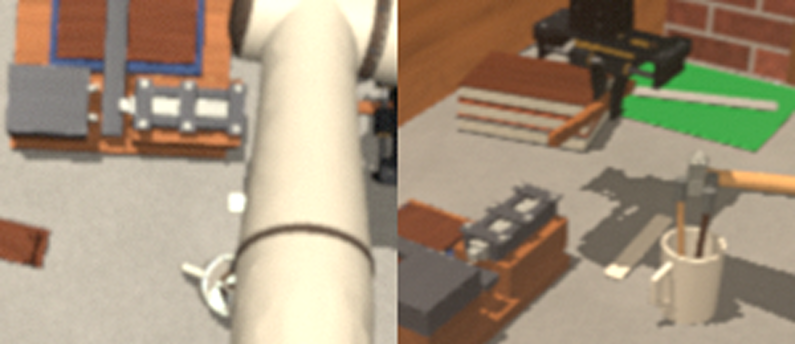

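In the top half the arm hides the stick, and the track and straps at (190,105) are undisturbed. The side half shows the held stick, tip at about (555,140) in the crop, level with and behind the track mouth at (550,195). Now I lower it.

move_arm([
  {"grip": 0, "xyz": [1, 2, 30], "angular": [-0.004, -0.002, 0]},
  {"grip": 0, "xyz": [1, 2, 55], "angular": [-0.004, -0.002, 0]},
  {"grip": 0, "xyz": [1, 2, 67], "angular": [-0.004, -0.002, 0]},
  {"grip": 0, "xyz": [1, 2, 67], "angular": [-0.004, -0.002, 0]},
  {"grip": 0, "xyz": [1, 2, 67], "angular": [-0.004, -0.002, 0]},
  {"grip": 0, "xyz": [1, 2, 67], "angular": [-0.004, -0.002, 0]},
])

```text
time_s: 6.65
tcp_pos: [0.5771, -0.2533, 0.0847]
ee_rot: [[-0.031, -1.0, -0.0], [-1.0, 0.031, 0.001], [-0.001, 0.0, -1.0]]
wrist_force: [0.3, 0.0, -0.3]
gripper_width: 0.158
gripper_force: 30.0
```

```bash
python3 - <<'E'
from h import *
st();S=r.sense();T=S['tcp_pos']
s=cap('side','s4.png')
x0,y0=270,120
f=6.6
a=cv2.convertScaleAbs(cv2.imread('pics/s4.png')[y0:y0+90,x0:x0+120],alpha=1.7)
a=cv2.resize(a,None,fx=f,fy=f,interpolation=cv2.INTER_CUBIC)
u=np.array([.03,.99955]);n=np.array([-u[1],u[0]])
tip=np.array([*(T[:2]+u*.135),T[2]-.0055])
P=lambda p:tuple(((proj(s,p)[0]-[x0,y0]+.5)*f).astype(int))
for y in(-.007,.007):
  for z in(-.008,.008):
    cv2.circle(a,P(tip+np.array([*(n*y),z])),3,(0,255,0),-1)
m=np.array([.582,-.0935])
for d in(0,.02,.058,.078,.11,.13):
  for y in(-.0235,.0235): cv2.circle(a,P([*(m+u*d+n*y),.093]),3,(0,0,255),-1)
cv2.imwrite('pics/s4c.png',a)
go((.5772,-.2534,.0825),268.28)
E
```

```text
6.65 p [ 577.1 -253.3   84.7] yaw -91.8 z [-1.e-04  1.e-03 -1.e+00] F [ 0.3  0.  -0.3] w 13.8 gf 30.0 q [ -9.  31. -10.  -0. -49.   7.]
xyz [ 0.1 -0.3  2. ] ang [ 0.0006  0.0012 -0.0015]
```

View pics/s4c.png

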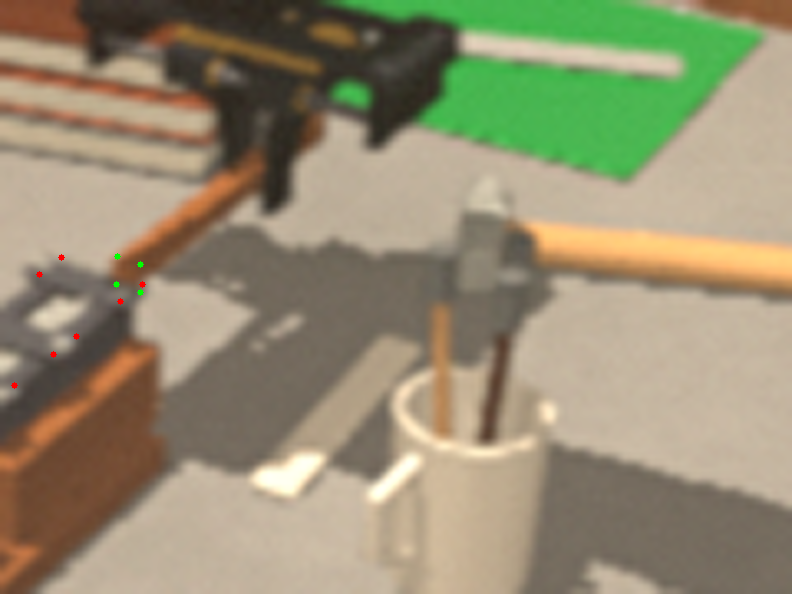

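The overlay dots agree to within about a pixel: the green tip dots at (118–140, 256–292) lie on the stick's real end and the red ones on the strap corners. The stick is aligned, level and just behind the mouth. I enter slowly.

move_arm([
  {"grip": 0, "xyz": [0, 0, 2], "angular": [0, 0, 0]},
  {"grip": 0, "xyz": [-5, 0, 2], "angular": [0, 0, 0]},
  {"grip": 0, "xyz": [-10, 0, 2], "angular": [0, 0, 0]},
  {"grip": 0, "xyz": [-15, 0, 2], "angular": [0, 0, 0]},
  {"grip": 0, "xyz": [-19, 0, 2], "angular": [0, 0, 0]},
  {"grip": 0, "xyz": [-23, 0, 2], "angular": [0, 0, 0]},
  {"grip": 0, "xyz": [-27, 0, 2], "angular": [0, 0, 0]},
  {"grip": 0, "xyz": [-31, 0, 2], "angular": [0, 0, 0]},
  {"grip": 0, "xyz": [-31, 0, 2], "angular": [0, 0, 0]},
  {"grip": 0, "xyz": [-31, 0, 2], "angular": [0, 0, 0]},
])

```text
time_s: 7.7
tcp_pos: [0.5768, -0.222, 0.0806]
ee_rot: [[-0.032, -0.999, -0.004], [-0.999, 0.032, 0.002], [-0.002, 0.004, -1.0]]
wrist_force: [-0.3, 0.2, -1.2]
gripper_width: 0.157
gripper_force: 30.0
```

```bash
python3 - <<'E'
from h import *
st();go((.582-.03*.1,-.0935-.1,.0825),268.28)
c=cap('top');cv2.imwrite('pics/t5.png',cv2.cvtColor(c['img'],cv2.COLOR_RGB2BGR))
a=cv2.convertScaleAbs(cv2.imread('pics/t5.png')[150:200,280:380],alpha=1.7)
cv2.imwrite('pics/t5c.png',cv2.resize(a,None,fx=7,fy=7,interpolation=cv2.INTER_CUBIC))
E
```

```text
7.7 p [ 576.8 -222.    80.6] yaw -91.82 z [-0.0039  0.0021 -1.    ] F [-0.3  0.2 -1.2] w 13.7 gf 30.0 q [ -6.  31. -12.  -0. -48.   4.]
xyz [-28.5  -1.3  -1.8] ang [ 0.0039  0.002  -0.0018]
```

View pics/t5c.png

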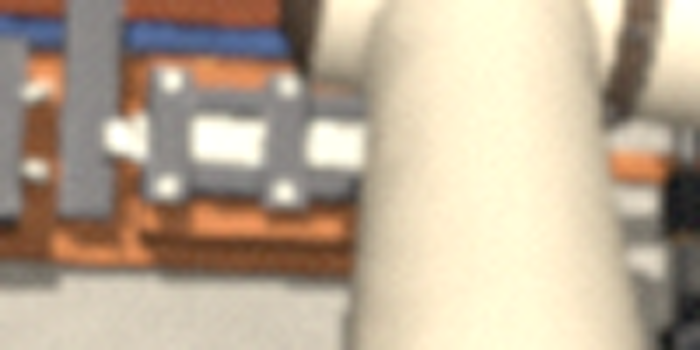

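The bolt nose is at (120,135), over the edge of the bar, and the stick at (640,165) is in line behind the track. There is no contact force, so I keep pushing.

move_arm([
  {"grip": 0, "xyz": [-4, -1, -1], "angular": [0.002, 0.001, 0]},
  {"grip": 0, "xyz": [-7, -1, -1], "angular": [0.002, 0.001, 0]},
  {"grip": 0, "xyz": [-10, -1, -1], "angular": [0.002, 0.001, 0]},
  {"grip": 0, "xyz": [-13, -1, -1], "angular": [0.002, 0.001, 0]},
  {"grip": 0, "xyz": [-16, -1, -1], "angular": [0.002, 0.001, 0]},
  {"grip": 0, "xyz": [-20, -1, -1], "angular": [0.002, 0.001, 0]},
  {"grip": 0, "xyz": [-24, -1, -1], "angular": [0.002, 0.001, 0]},
  {"grip": 0, "xyz": [-28, -1, -1], "angular": [0.002, 0.001, 0]},
])

```text
time_s: 8.55
tcp_pos: [0.5786, -0.1939, 0.0817]
ee_rot: [[-0.032, -0.999, -0.002], [-0.999, 0.032, 0.001], [-0.001, 0.002, -1.0]]
wrist_force: [-0.1, -2.6, -0.4]
gripper_width: 0.156
gripper_force: 30.0
```

```bash
python3 - <<'E'
from h import *
st()
E
```

```text
8.55 p [ 578.6 -193.9   81.7] yaw -91.84 z [-0.002  0.001 -1.   ] F [-0.1 -2.6 -0.4] w 13.5 gf 30.0 q [ -3.  30. -13.  -0. -47.   2.]
```

move_arm([
  {"grip": 0, "xyz": [-4, 0, 0], "angular": [0, 0, 0]},
  {"grip": 0, "xyz": [-8, 0, 0], "angular": [0, 0, 0]},
  {"grip": 0, "xyz": [-12, 0, 0], "angular": [0, 0, 0]},
  {"grip": 0, "xyz": [-16, 0, 0], "angular": [0, 0, 0]},
  {"grip": 0, "xyz": [-20, 0, 0], "angular": [0, 0, 0]},
  {"grip": 0, "xyz": [-24, 0, 0], "angular": [0, 0, 0]},
  {"grip": 0, "xyz": [-28, 0, 0], "angular": [0, 0, 0]},
  {"grip": 0, "xyz": [-31, 0, 0], "angular": [0, 0, 0]},
  {"grip": 0, "xyz": [-32, 0, 0], "angular": [0, 0, 0]},
])

```text
time_s: 9.45
tcp_pos: [0.5797, -0.1618, 0.0818]
ee_rot: [[-0.032, -0.999, -0.002], [-0.999, 0.032, 0.001], [-0.001, 0.002, -1.0]]
wrist_force: [-0.5, -2.2, -0.9]
gripper_width: 0.157
gripper_force: 30.0
```

```bash
python3 - <<'E'
from h import *
st()
E
```

```text
9.45 p [ 579.7 -161.8   81.8] yaw -91.81 z [-0.0018  0.001  -1.    ] F [-0.5 -2.2 -0.9] w 13.6 gf 30.0 q [ -0.  29. -14.  -0. -47.  -2.]
```

Tip at about 67 mm in. From here I go in 0.5 mm steps, a few millimetres per call.

move_arm([
  {"grip": 0, "xyz": [-1, 0, 0], "angular": [0, 0, 0]},
  {"grip": 0, "xyz": [-2, 0, 0], "angular": [0, 0, 0]},
  {"grip": 0, "xyz": [-2.5, 0, 0], "angular": [0, 0, 0]},
  {"grip": 0, "xyz": [-3, 0, 0], "angular": [0, 0, 0]},
  {"grip": 0, "xyz": [-3.5, 0, 0], "angular": [0, 0, 0]},
  {"grip": 0, "xyz": [-4, 0, 0], "angular": [0, 0, 0]},
])

```text
time_s: 10.05
tcp_pos: [0.5798, -0.1582, 0.0817]
ee_rot: [[-0.032, -0.999, -0.002], [-0.999, 0.032, 0.001], [-0.001, 0.002, -1.0]]
wrist_force: [-0.7, -3.7, -0.3]
gripper_width: 0.157
gripper_force: 30.0
```

move_arm([
  {"grip": 0, "xyz": [-0.5, 0, 0], "angular": [0, 0, 0]},
  {"grip": 0, "xyz": [-1, 0, 0], "angular": [0, 0, 0]},
  {"grip": 0, "xyz": [-1.5, 0, 0], "angular": [0, 0, 0]},
  {"grip": 0, "xyz": [-2, 0, 0], "angular": [0, 0, 0]},
])

```text
time_s: 10.45
tcp_pos: [0.5799, -0.1561, 0.0817]
ee_rot: [[-0.032, -0.999, -0.002], [-0.999, 0.032, 0.001], [-0.001, 0.002, -1.0]]
wrist_force: [0.2, -3.1, 0.3]
gripper_width: 0.152
gripper_force: 30.0
```

move_arm([
  {"grip": 0, "xyz": [-0.5, 0, 0], "angular": [0, 0, 0]},
  {"grip": 0, "xyz": [-1, 0, 0], "angular": [0, 0, 0]},
  {"grip": 0, "xyz": [-1.5, 0, 0], "angular": [0, 0, 0]},
  {"grip": 0, "xyz": [-2, 0, 0], "angular": [0, 0, 0]},
])

```text
time_s: 10.85
tcp_pos: [0.5799, -0.1541, 0.0817]
ee_rot: [[-0.032, -0.999, -0.002], [-0.999, 0.032, 0.001], [-0.001, 0.002, -1.0]]
wrist_force: [0.5, -3.0, 0.2]
gripper_width: 0.158
gripper_force: 30.0
```

move_arm([
  {"grip": 0, "xyz": [-0.5, 0, 0], "angular": [0, 0, 0]},
  {"grip": 0, "xyz": [-1, 0, 0], "angular": [0, 0, 0]},
  {"grip": 0, "xyz": [-1.5, 0, 0], "angular": [0, 0, 0]},
  {"grip": 0, "xyz": [-2, 0, 0], "angular": [0, 0, 0]},
])

```text
time_s: 11.25
tcp_pos: [0.5799, -0.1536, 0.082]
ee_rot: [[-0.032, -0.999, -0.002], [-0.999, 0.032, -0.001], [0.001, 0.002, -1.0]]
wrist_force: [0.1, -11.0, 0.9]
gripper_width: 0.157
gripper_force: 30.0
```

move_arm([
  {"grip": 0, "xyz": [-0.5, 0, 0], "angular": [0, 0, 0]},
  {"grip": 0, "xyz": [-1, 0, 0], "angular": [0, 0, 0]},
  {"grip": 0, "xyz": [-1, 0, 0], "angular": [0, 0, 0]},
])

```text
time_s: 11.55
tcp_pos: [0.5799, -0.1535, 0.0822]
ee_rot: [[-0.032, -0.999, -0.002], [-0.999, 0.032, -0.002], [0.002, 0.002, -1.0]]
wrist_force: [-0.4, -11.8, -0.4]
gripper_width: 0.154
gripper_force: 30.0
```

```bash
python3 - <<'E'
from h import *
st()
c=cap('top','t6.png')
a=cv2.convertScaleAbs(cv2.imread('pics/t6.png')[150:200,260:360],alpha=1.7)
cv2.imwrite('pics/t6c.png',cv2.resize(a,None,fx=7,fy=7,interpolation=cv2.INTER_CUBIC))
E
```

```text
11.55 p [ 579.9 -153.5   82.2] yaw -91.83 z [-0.0023 -0.0018 -1.    ] F [ -0.4 -11.8  -0.4] w 13.4 gf 30.0 q [  1.  29. -15.   0. -46.  -3.]
```

View pics/t6c.png

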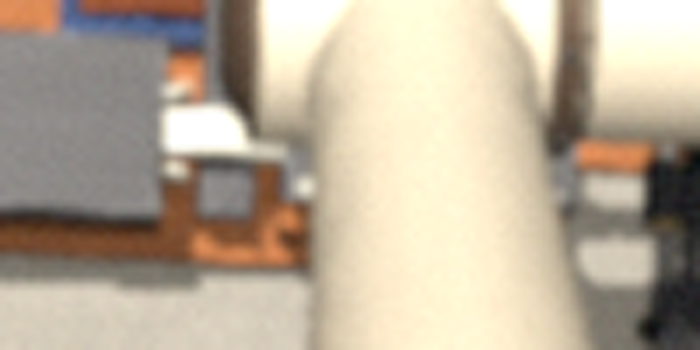

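The bolt now bridges the gap into the keeper mouth at (165,130), and motion stopped at about 11 N. I press a little more to confirm it is solid.

move_arm([
  {"grip": 0, "xyz": [-0.5, 0, 0], "angular": [0, 0, 0]},
  {"grip": 0, "xyz": [-1, 0, 0], "angular": [0, 0, 0]},
  {"grip": 0, "xyz": [-1.5, 0, 0], "angular": [0, 0, 0]},
  {"grip": 0, "xyz": [-1.5, 0, 0], "angular": [0, 0, 0]},
])

```text
time_s: 12.0
tcp_pos: [0.5799, -0.1533, 0.0824]
ee_rot: [[-0.032, -0.999, -0.003], [-0.999, 0.032, -0.003], [0.003, 0.002, -1.0]]
wrist_force: [0.9, -17.1, 0.3]
gripper_width: 0.154
gripper_force: 30.0
```

Force rises to 17 N with only 0.2 mm of movement, so this is the stop (tail about 75 mm in, within 74–93). Now I draw the stick straight out.

move_arm([
  {"grip": 0, "xyz": [4, 0, 0], "angular": [0, 0, 0]},
  {"grip": 0, "xyz": [10, 0, 0], "angular": [0, 0, 0]},
  {"grip": 0, "xyz": [22, 0, 0], "angular": [0, 0, 0]},
  {"grip": 0, "xyz": [36, 0, 0], "angular": [0, 0, 0]},
  {"grip": 0, "xyz": [50, 0, 0], "angular": [0, 0, 0]},
  {"grip": 0, "xyz": [65, 0, 0], "angular": [0, 0, 0]},
  {"grip": 0, "xyz": [80, 0, 0], "angular": [0, 0, 0]},
  {"grip": 0, "xyz": [95, 0, 0], "angular": [0, 0, 0]},
  {"grip": 0, "xyz": [110, 0, 0], "angular": [0, 0, 0]},
  {"grip": 0, "xyz": [125, 0, 0], "angular": [0, 0, 0]},
])

```text
time_s: 13.0
tcp_pos: [0.5759, -0.276, 0.0815]
ee_rot: [[-0.032, -0.999, -0.002], [-0.999, 0.032, 0.001], [-0.001, 0.002, -1.0]]
wrist_force: [0.3, -0.5, -0.6]
gripper_width: 0.153
gripper_force: 30.0
```

```bash
python3 - <<'E'
from h import *
st();go((.459,-.09,.242),258.1)
E
```

```text
13.0 p [ 575.9 -276.    81.5] yaw -91.85 z [-0.0021  0.0011 -1.    ] F [ 0.3 -0.5 -0.6] w 13.3 gf 30.0 q [-11.  32.  -9.  -0. -49.   9.]
xyz [-182.3  123.2 -160. ] ang [0.0022 0.0008 0.1754]
```

move_arm([
  {"grip": 0, "xyz": [0, 0, -50], "angular": [0, 0, 0]},
  {"grip": 0, "xyz": [0, 0, -100], "angular": [0, 0, 0]},
  {"grip": 0, "xyz": [0, 0, -150], "angular": [0, 0, 0]},
  {"grip": 0, "xyz": [-35, 25, -160], "angular": [0.002, 0.001, 0.175]},
  {"grip": 0, "xyz": [-75, 50, -160], "angular": [0.002, 0.001, 0.175]},
  {"grip": 0, "xyz": [-115, 78, -160], "angular": [0.002, 0.001, 0.175]},
  {"grip": 0, "xyz": [-155, 105, -160], "angular": [0.002, 0.001, 0.175]},
  {"grip": 0, "xyz": [-182, 123, -160], "angular": [0.002, 0.001, 0.175]},
  {"grip": 0, "xyz": [-182, 123, -160], "angular": [0.002, 0.001, 0.175]},
])

```text
time_s: 13.9
tcp_pos: [0.4572, -0.0872, 0.2427]
ee_rot: [[-0.202, -0.979, 0.0], [-0.979, 0.202, 0.001], [-0.001, -0.0, -1.0]]
wrist_force: [1.4, -0.3, -0.4]
gripper_width: 0.155
gripper_force: 30.0
```

```bash
python3 - <<'E'
from h import *
st();go((.4294,.2023,.12),258.08)
E
```

```text
13.9 p [457.2 -87.2 242.7] yaw -101.65 z [ 5.e-04  8.e-04 -1.e+00] F [ 1.4 -0.3 -0.4] w 13.5 gf 30.0 q [  9.   7. -21.  -0. -62. -21.]
xyz [-277.8   85.7  123. ] ang [-0.0003  0.0009  0.0047]
```

move_arm([
  {"grip": 0, "xyz": [-45, 14, 0], "angular": [0, 0, 0.003]},
  {"grip": 0, "xyz": [-92, 29, 0], "angular": [0, 0, 0.003]},
  {"grip": 0, "xyz": [-140, 43, 0], "angular": [0, 0, 0.003]},
  {"grip": 0, "xyz": [-185, 57, 0], "angular": [0, 0, 0.003]},
  {"grip": 0, "xyz": [-232, 72, 0], "angular": [0, 0, 0.003]},
  {"grip": 0, "xyz": [-278, 86, 0], "angular": [0, 0, 0.003]},
  {"grip": 0, "xyz": [-278, 86, 40], "angular": [0, 0, 0.003]},
  {"grip": 0, "xyz": [-278, 86, 80], "angular": [0, 0, 0.003]},
  {"grip": 0, "xyz": [-278, 86, 123], "angular": [0, 0, 0.003]},
  {"grip": 0, "xyz": [-278, 86, 123], "angular": [0, 0, 0.003]},
])

```text
time_s: 14.9
tcp_pos: [0.4296, 0.198, 0.1142]
ee_rot: [[-0.21, -0.978, -0.01], [-0.978, 0.21, -0.008], [0.01, 0.008, -1.0]]
wrist_force: [-1.1, -0.7, -0.4]
gripper_width: 0.157
gripper_force: 30.0
```

move_arm([
  {"grip": 0, "xyz": [0, 0, 0], "angular": [0, 0, 0]},
  {"grip": 0, "xyz": [0, 0, 0], "angular": [0, 0, 0]},
  {"grip": 0, "xyz": [0, 0, 0], "angular": [0, 0, 0]},
])

```text
time_s: 15.2
tcp_pos: [0.4336, 0.2017, 0.1213]
ee_rot: [[-0.208, -0.978, 0.004], [-0.978, 0.208, 0.003], [-0.004, -0.003, -1.0]]
wrist_force: [0.2, 0.3, 0.2]
gripper_width: 0.158
gripper_force: 30.0
```

```bash
python3 - <<'E'
from h import *
st();go((.4294,.2023,.0425),258.08)
s=cap('side','s7.png')
a=cv2.convertScaleAbs(cv2.imread('pics/s7.png')[150:280,200:370],alpha=1.7)
cv2.imwrite('pics/s7c.png',cv2.resize(a,None,fx=4.5,fy=4.5,interpolation=cv2.INTER_CUBIC))
E
```

```text
15.2 p [433.6 201.7 121.3] yaw -102.03 z [ 0.0038  0.0031 -1.    ] F [0.2 0.3 0.2] w 13.8 gf 30.0 q [ 44.  16. -30.   0. -44. -57.]
xyz [ 0.6  4.5 78.8] ang [-0.003   0.0038 -0.002 ]
```

View pics/s7c.png

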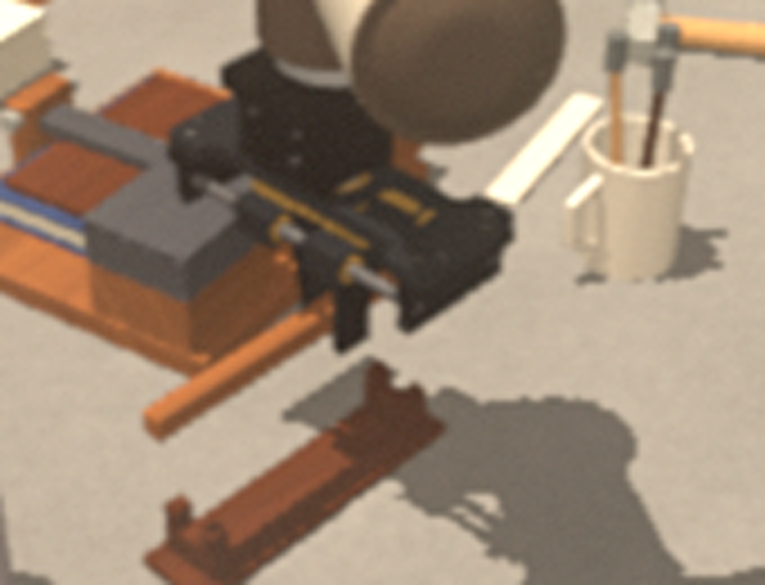

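The stick is held level, tip at (155,420), above the empty rest at (290,480). I lower it to just above the prongs and let it settle.

move_arm([
  {"grip": 0, "xyz": [0.5, 3, 20], "angular": [0, 0, 0]},
  {"grip": 0, "xyz": [0.5, 3, 40], "angular": [0, 0, 0]},
  {"grip": 0, "xyz": [0.5, 3, 55], "angular": [0, 0, 0]},
  {"grip": 0, "xyz": [0.5, 3, 61], "angular": [0, 0, 0]},
  {"grip": 0, "xyz": [0.5, 3, 61], "angular": [0, 0, 0]},
  {"grip": 0, "xyz": [0.5, 3, 61], "angular": [0, 0, 0]},
  {"grip": 0, "xyz": [0.5, 3, 61], "angular": [0, 0, 0]},
  {"grip": 0, "xyz": [0.5, 3, 61], "angular": [0, 0, 0]},
])

```text
time_s: 16.05
tcp_pos: [0.4296, 0.2013, 0.0587]
ee_rot: [[-0.208, -0.978, 0.001], [-0.978, 0.208, 0.001], [-0.001, -0.001, -1.0]]
wrist_force: [-1.3, 0.0, -0.7]
gripper_width: 0.152
gripper_force: 30.0
```

```bash
python3 - <<'E'
from h import *
st();go((.4294,.2023,.042),258.08)
E
```

```text
16.05 p [429.6 201.3  58.7] yaw -102.03 z [ 0.0012  0.001  -1.    ] F [-1.3  0.  -0.7] w 13.3 gf 30.0 q [ 45.  21. -34.   0. -35. -57.]
xyz [-0.9  0.4 16.7] ang [-0.0009  0.0012 -0.0019]
```

move_arm([
  {"grip": 0, "xyz": [-0.5, 0, 4], "angular": [0, 0, 0]},
  {"grip": 0, "xyz": [-0.5, 0, 8], "angular": [0, 0, 0]},
  {"grip": 0, "xyz": [-0.5, 0, 12], "angular": [0, 0, 0]},
  {"grip": 0, "xyz": [-0.5, 0, 15], "angular": [0, 0, 0]},
  {"grip": 0, "xyz": [-0.5, 0, 16], "angular": [0, 0, 0]},
  {"grip": 0, "xyz": [-0.5, 0, 16.5], "angular": [0, 0, 0]},
  {"grip": 0, "xyz": [-0.5, 0, 16.5], "angular": [0, 0, 0]},
  {"grip": 0, "xyz": [-0.5, 0, 16.5], "angular": [0, 0, 0]},
])

```text
time_s: 16.85
tcp_pos: [0.4294, 0.2016, 0.0415]
ee_rot: [[-0.208, -0.978, 0.0], [-0.978, 0.208, 0.0], [-0.0, -0.0, -1.0]]
wrist_force: [-0.2, 0.1, -0.5]
gripper_width: 0.16
gripper_force: 30.0
```

```bash
python3 - <<'E'
from h import *
st()
s=cap('side','s8.png')
a=cv2.convertScaleAbs(cv2.imread('pics/s8.png')[190:290,220:360],alpha=1.7)
cv2.imwrite('pics/s8c.png',cv2.resize(a,None,fx=5.5,fy=5.5,interpolation=cv2.INTER_CUBIC))
E
```

```text
16.85 p [429.4 201.6  41.5] yaw -102.03 z [ 4.e-04  3.e-04 -1.e+00] F [-0.2  0.1 -0.5] w 13.9 gf 30.0 q [ 45.  23. -35.   0. -32. -57.]
```

Seated at the original height with no contact force. My ten pictures are used, so from here I check numerically. I release the stick.

move_arm([
  {"grip": 0.2, "xyz": [0, 0, 0], "angular": [0, 0, 0]},
  {"grip": 0.6, "xyz": [0, 0, 0], "angular": [0, 0, 0]},
  {"grip": 0.6, "xyz": [0, 0, 0], "angular": [0, 0, 0]},
  {"grip": 0.6, "xyz": [0, 0, 0], "angular": [0, 0, 0]},
  {"grip": 0.6, "xyz": [0, 0, 0], "angular": [0, 0, 0]},
  {"grip": 0.6, "xyz": [0, 0, 0], "angular": [0, 0, 0]},
])

```text
time_s: 17.5
tcp_pos: [0.4293, 0.2015, 0.0415]
ee_rot: [[-0.208, -0.978, -0.0], [-0.978, 0.208, -0.0], [0.0, 0.0, -1.0]]
wrist_force: [-0.2, 0.0, -0.2]
gripper_width: 0.55
gripper_force: 0.0
```

move_arm([
  {"grip": 0.6, "xyz": [0, 0, -15], "angular": [0, 0, 0]},
  {"grip": 0.6, "xyz": [0, 0, -40], "angular": [0, 0, 0]},
  {"grip": 0.6, "xyz": [0, 0, -80], "angular": [0, 0, 0]},
  {"grip": 0.6, "xyz": [0, 0, -130], "angular": [0, 0, 0]},
  {"grip": 0.6, "xyz": [0, 0, -180], "angular": [0, 0, 0]},
  {"grip": 0.6, "xyz": [45, -15, -200], "angular": [0, 0, 0]},
  {"grip": 0.6, "xyz": [90, -30, -200], "angular": [0, 0, 0]},
  {"grip": 0.6, "xyz": [135, -45, -200], "angular": [0, 0, 0]},
  {"grip": 0.6, "xyz": [180, -60, -200], "angular": [0, 0, 0]},
  {"grip": 0.6, "xyz": [225, -75, -200], "angular": [0, 0, 0]},
])

```text
time_s: 18.5
tcp_pos: [0.4554, -0.036, 0.2418]
ee_rot: [[-0.208, -0.978, 0.001], [-0.978, 0.208, 0.0], [-0.0, -0.001, -1.0]]
wrist_force: [0.8, 0.7, 0.7]
gripper_width: 0.599
gripper_force: 0.0
```

move_arm([
  {"grip": 0.6, "xyz": [45, 0, -30], "angular": [0, 0, 0]},
  {"grip": 0.6, "xyz": [90, 0, -60], "angular": [0, 0, 0]},
  {"grip": 0.6, "xyz": [135, 0, -60], "angular": [0, 0, 0]},
  {"grip": 0.6, "xyz": [180, 0, -60], "angular": [0, 0, 0]},
  {"grip": 0.6, "xyz": [225, 0, -60], "angular": [0, 0, 0]},
  {"grip": 0.6, "xyz": [265, 0, -60], "angular": [0, 0, 0]},
  {"grip": 0.6, "xyz": [300, 0, -60], "angular": [0, 0, 0]},
  {"grip": 0.6, "xyz": [300, 0, -60], "angular": [0, 0, 0]},
])

```text
time_s: 19.3
tcp_pos: [0.392, -0.3306, 0.3008]
ee_rot: [[-0.213, -0.977, -0.001], [-0.977, 0.213, -0.0], [0.0, 0.001, -1.0]]
wrist_force: [0.3, 0.2, -0.4]
gripper_width: 0.602
gripper_force: 0.0
```

```bash
python3 - <<'E'
from h import *
st()
c=cap('top','t9.png');im=c['img'].astype(int)
m=((im[...,0]>95)&(im[...,0]-im[...,2]>50)).astype(np.uint8)
m[:, :200]=0;m[:,275:]=0;m[:200]=0;m[232:]=0
n,l,s,ce=cv2.connectedComponentsWithStats(m);k=1+np.argmax(s[1:,4]);ys,xs=np.where(l==k)
print('stick px',s[k],ce[k],cv2.minAreaRect(np.c_[xs,ys].astype(np.float32)))
# bright bolt: runs along the centre line
u=np.array([.03,.99955]);mo=np.array([.582,-.0935])
for d in np.arange(.02,.2,.006):
    p=proj(c,[*(mo+u*d),.085])[0].round().astype(int);print(round(d*1000),im[p[1],p[0]].tolist(),end=' ')
a=cv2.imread('pics/top1.png')[...,::-1].astype(int)
df=(abs(a-im).max(2)>40).astype(np.uint8);n,l,s,ce=cv2.connectedComponentsWithStats(df)
print();print([x.tolist() for x in s[1:] if x[4]>15])
E
```

```text
19.3 p [ 392.  -330.6  300.8] yaw -102.32 z [-1.4e-03 -1.0e-04 -1.0e+00] F [ 0.3  0.2 -0.4] w 52.3 gf 0.0 q [-22.   9. -10.   0. -71.  10.]
stick px [207 207  60  18 296] [236.43243243 215.21283784] ((236.57081604003906, 215.19741821289062), (60.865867614746094, 4.972024917602539), 13.172553062438965)
20 [112, 75, 52] 26 [132, 85, 54] 32 [132, 84, 54] 38 [131, 82, 53] 44 [134, 84, 55] 50 [126, 79, 49] 56 [95, 63, 45] 62 [79, 76, 76] 68 [82, 81, 79] 74 [93, 91, 88] 80 [153, 151, 136] 86 [168, 165, 149] 92 [168, 165, 149] 98 [169, 165, 151] 104 [169, 166, 150] 110 [125, 122, 113] 116 [82, 80, 78] 122 [81, 81, 79] 128 [99, 97, 90] 134 [170, 167, 151] 140 [174, 171, 155] 146 [174, 172, 155] 152 [176, 172, 156] 158 [176, 171, 156] 164 [177, 173, 157] 170 [177, 173, 158] 176 [177, 173, 158] 182 [172, 168, 152] 188 [88, 87, 83] 194 [84, 83, 82] 200 [82, 80, 78] 
[[283, 165, 16, 7, 94], [324, 167, 12, 7, 82], [392, 167, 23, 46, 487], [381, 174, 155, 155, 8679], [364, 241, 32, 82, 612], [501, 255, 59, 105, 2677], [472, 302, 12, 4, 31], [267, 310, 32, 22, 246], [286, 312, 52, 42, 607], [438, 312, 24, 33, 391], [321, 321, 40, 5, 121], [405, 323, 49, 67, 1548], [250, 325, 66, 95, 1678], [365, 324, 45, 72, 1630], [480, 325, 60, 75, 1753], [252, 332, 14, 32, 154], [295, 336, 33, 18, 147], [354, 339, 5, 15, 31], [459, 342, 46, 47, 352], [324, 357, 84, 63, 1076], [302, 360, 13, 12, 75], [433, 372, 23, 17, 24], [292, 377, 34, 26, 379], [427, 377, 78, 43, 2275], [262, 393, 67, 27, 1008], [309, 397, 23, 10, 42], [360, 398, 35, 22, 538]]
```

The stick is back in its notches within a pixel of where it started. The bolt reads continuous from about 75 mm in to the keeper mouth, and the near end of the track is empty. I hand the job in.

```bash
python3 -c "
from h import *
print(r.finish_job())"
```

```text
the job is handed in; nothing more can be done
None
```

The bolt is home against its stop: the stop was felt at about 11 N and confirmed at 17 N, with the tail about 75 mm in. The stick is back on its rest, and the job was handed in at about 19 s with no verdict returned.

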